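# Seat and hold the press plate of a gift-box gluing jig

### The arm

A 6-joint arm with a two-finger parallel gripper is mounted at the origin on the work surface. World frame = base frame: x ahead of the robot, y to its left, z up, the work surface at z = 0. Lengths are in mm, angles in rad, forces in N, time in s.
With the tool pointing down it reaches from about 325 to 900 mm from the base axis. Payload 3.5 kg.
Tool frame: the origin (TCP) lies at the very end of the fingers, on their centre line; the grasp point (between the pads) lies 19 mm behind it; z points along the fingers, y is the line along which they close (so a half turn about z gives the same grasp; the last joint's range is limited). The gripper opens to 85 mm and grips with 20 to 120 N. Pads are 22 mm wide; open, the fingers measure 114 mm over their backs; the gripper's body (76 mm by 85 mm) begins 54 mm behind the grasp point. The pads swing forward as they close: fully open they stand 13 mm farther back than shut.
Start: joints at [-1.317, 0.276, -0.026, 1.268, 0, 1.467], TCP at [218.286, -585.639, 231.313] pointing down, gripper open.
Joint ranges: [-3.12, 3.12], [-0.85, 1.88], [-1.08, 1.24], [-1.95, 2.15], [-1.57, 1.53], [-3.14, 3.14]. Speed limits (rad/s): [2.57, 2.57, 3.14, 3.14, 3.14, 3.14].

### API

Orientations are given as a unit quaternion [w, x, y, z].
In Python, from cell import * gives the robot as it stands. The module is installed in compiled form; this text tells all that it offers.
- The arm moves only by the tool move_arm, never from a script. Its argument "rows" is a list of rows, each a list of 7 numbers: the gripper's target within -1 to 1 (shut at 1, half-way at 0, fully open at -1), then the shift along the tool's x, y, z in mm, then the turn, a rotation vector about the tool's x, y, z in degrees. In form: [[hand, dx, dy, dz, ax, ay, az], ...]. A call has 1 to 20 rows; each row is the pose to reach, as a shift and turn from the pose commanded when the call began, along the tool's axes at that moment; what a row does not reach only later rows make up. A row lasts 1/8 s, in which the tool goes at most 62.5 mm and 10.7 degrees, less where a joint would pass 70% of its speed; a pose out of reach is approached as far as the arm can. A call with a gripper value outside its range is refused whole. The fingers move at their own pace and stop on an object; "newtons" is the grip in N (left out, the last holds). Time passes only in rows, so rows that repeat a pose let the fingers close. It gives the time, the measured TCP pose, the force and the opening at its end, in the units of the state.
- get_state(): the state, without advancing time (a new reading comes with each control period).
- snapshot(name): name is "scene" or "side" or "wrist"; returns a dict with "image" (400x640x3 uint8, blue, green, red), "fov_y" (degrees; the focal length in pixels is half the picture's height over the tangent of half this angle, whatever the lens; pixels are square), "cx", "cy" (the principal point, pixels), "position" and "orientation" of the camera in the world. Camera axes: x right, y up, looking along -z (the intrinsics and any distortion apply to the point x, -y, -z); pixel columns grow to the right and rows downward; lengths in mm; the calibration is good to about 2 mm. A picture is of the moment at which its call begins. There is no depth.
- sign_off(): hands the job in, once; it reports no verdict.
Trained networks look in a picture, given as the dict that the camera call returned (one of the last four; its "shot" number tells which), for a name from the list of things; names that differ only in an ending like _2 or _b are one class to them, and where a whole thing is asked for, a point or a joint stands for the part that bears it (a point fixed in the world has none). Each returns a list of dicts, best first, with "p" (0 to 1); they miss things now and then, are a little off and sometimes report something else, mostly with a low value. They report only what shows in the picture. A call takes as long as a camera call. They do not tell look-alikes from the thing itself.
- trace(picture, thing): "mask" (400x640 bool, what is visible of it) and "bbox" ([left, top, width, height] in pixels, round what is visible of it).
- pinpoint(picture, thing): "pixel" ([column, row] in pixels: a listed point, or the origin of a listed thing).
The state is a dict: "time_s": time; "joint_pos": joint angles; "joint_velocities": joint speeds; "effort": joint torques, N m; "tool_pos": TCP position; "orientation": TCP orientation; "ft_force": force on the tool from outside, world axes, zero at the start; "torque": the same for the moment, N m; "finger_gap": opening from 0.0 (shut) to 1.0 (fully open).
Only numpy, scipy, OpenCV 4.12 (cv2) and the standard library are available. Lean on these libraries where they do the work, as an engineer would, in place of code of your own. Each camera call takes 0.05 s, during which the arm holds its last target. There are 200 camera calls.

### The job

Glue the orange gift-box panel: pick up the wooden press plate by its blue handle, set it flat on the brown ledge of the gluing jig, square to the jig, then slide it along over the bed until the socket hidden under it drops onto the locating pin, and press it down until the sprung bed is fully down. Finish while still holding it pressed down by the handle: do not let go. Leave the other things on the table where they are.

Things in the scene. Friction and masses are not known exactly. Their poses are not given: they have to be found in the camera images.
- jig: wooden gluing jig, fixed on the table, 285 x 130 mm. Origin on the table at the middle of the border between its two halves, the ledge and the sprung bed; z up, x points from the ledge towards the bed, y across
- ledge_top (a point): centre of the flat top of the brown wooden ledge, x = -52.5 mm in the jig's frame, 39 mm above the table; the ledge is 105 mm (x) by 110 mm (y) and ends at the jig's x = 0; axes as the jig's
- slot_mid (a point): middle of the black slot in the bed, x = 78 mm in the jig's frame, at the bed's top (30 mm above the table when up, 9 mm below the ledge). A fixed upright steel pin, 14 mm thick, chamfered tip, stands on the slot's line (y = 0) within 18 mm either way of this point along x: set by hand, its place is not given. Its top is 38 mm above the table, 1 mm below the ledge
- bed (a joint): how far the bed (grey, covered with orange card, 150 x 100 mm, jig x 7 to 157 mm) is pushed down, m: 0 up, 0.006 fully down on its stop. It carries the plate's weight unmoved, starts to yield at about 8 N and needs about 15 N in all fully down (the plate's weight, 3 to 4 N, included). It springs up when let go
- plate_grip (a point): centre of the press plate's upright blue handle: 20 mm thick (x), 50 long (y), 50 high; z up. Plate, loose, 0.35 kg, first flat on the table: pale wood, 100 (x) x 90 (y) x 22 mm thick, top 25 and underside 47 mm below this point. In the underside, centred below this point: a socket 20 mm (x) by 30 (y), 17 deep, for the pin, with the plate's x along the jig's x, either way round
- nut_cup: bystander: red paper cup, 80 mm across, 66 mm high, heaped with walnuts; origin under its middle
- jar: bystander: glass jar with yellow cap, 68 mm across, 85 mm high; origin under its middle
- canister: bystander: green canister, 66 mm across, 100 mm high; origin under its middle
- wrap_carton: bystander: yellow carton of wrapping paper, lying, 55 x 300 x 55 mm high; origin under its middle
- gift_box: bystander: white gift box with pink lid, 200 x 85 x 61 mm high; origin under its middle
- spoon: bystander: black plastic spoon, 160 mm long, lying along its x; origin on its underside
- scissors: bystander: black-handled scissors lying flat, 185 mm long along x; origin on its underside
Mind the look-alikes: they are no part of the job. What is shaped like the part that bears plate_grip but purple or turquoise is not meant.

How it is judged:
By the outcome, as a careful person would: the job done as asked, in the order asked, and still so for the second after the job is handed in, while the arm keeps its last pose, push and grip.
It also fails if it takes over 48 s, if anything falls off the work surface, if the arm or the gripper's body presses on something with over 40 N, if the wrist force passes 120 N, or if a joint passes its speed limit or range.

## Working session

There is one attempt and no reset: what is moved stays moved. The work goes in short steps, Python scripts to look and compute and a tool call to move; the robot and the scene stay as the last step left them, time stands still between calls to the robot, and variables do not carry over. Pictures are saved under pics/ and viewed, on a budget of 10 in all, crops included, one or two more only if the job needs it, and the job is handed in when it is done.

Besides the shell and the picture viewer there is one more tool, called as name([rows], argument=value, ...), one row to a line, values as JSON. move_arm: Moves the arm, as the interface text tells. Its arguments: {"type":"object","properties":{"rows":{"type":"array"},"newtons":{"type":"number"}},"required":["rows"]}

```bash
mkdir -p pics
cat > h.py <<'E'
from cell import *
import numpy as np, cv2
from scipy.spatial.transform import Rotation as R
def rot(q): return R.from_quat([q[1],q[2],q[3],q[0]])
def ray(s,px):
    h=s["image"].shape[0]; f=h/2/np.tan(np.radians(s["fov_y"])/2)
    d=np.array([(px[0]-s["cx"])/f,-(px[1]-s["cy"])/f,-1.])
    return np.array(s["position"],float),rot(s["orientation"]).apply(d)
def at(s,px,z):
    p,d=ray(s,px); return p+d*(z-p[2])/d[2]
def proj(s,P):
    h=s["image"].shape[0]; f=h/2/np.tan(np.radians(s["fov_y"])/2)
    c=rot(s["orientation"]).inv().apply(np.atleast_2d(P)-np.array(s["position"]))
    return np.c_[s["cx"]+f*c[:,0]/-c[:,2], s["cy"]-f*c[:,1]/-c[:,2]]
def tri(a,pa,b,pb):
    p,d=ray(a,pa);q,e=ray(b,pb);d/=np.linalg.norm(d);e/=np.linalg.norm(e)
    t=np.linalg.lstsq(np.c_[d,-e],q-p,rcond=None)[0]
    A=p+t[0]*d;B=q+t[1]*e
    return (A+B)/2,np.linalg.norm(A-B)
E
python3 - <<'E'
from h import *
S={n:snapshot(n) for n in("scene","side","wrist")}
for n,s in S.items():
    cv2.imwrite(f"pics/{n}0.png",s["image"])
    print(n,{k:v for k,v in s.items() if k!="image"})
    for t in("jig","ledge_top","slot_mid","plate_grip"):
        print(t,[(np.round(d["pixel"],1),round(d["p"],2)) for d in pinpoint(s,t)[:4]])
print(get_state())
E
```

```text
scene {'fov_y': 55.16855114794211, 'cx': 319.95647442840226, 'cy': 199.34368779170038, 'position': array([1334.04701594, -222.56303583,  649.87892849]), 'orientation': array([0.7017572 , 0.35963483, 0.29293981, 0.54072719]), 'shot': 1}
jig [(array([364. , 228.3]), 0.92)]
ledge_top [(array([349.2, 218.8]), 0.56)]
slot_mid [(array([390.6, 213.4]), 0.86)]
plate_grip [(array([206.7, 200.2]), 0.96), (array([200.4, 237.6]), 0.76), (array([202.9, 167.9]), 0.63), (array([271.5, 229.1]), 0.55)]
side {'fov_y': 54.68073584622635, 'cx': 321.0074421625693, 'cy': 200.30745698394014, 'position': array([239.70504507, 789.72177296, 728.50927523]), 'orientation': array([-0.11617648, -0.06968559,  0.43255466,  0.89137165]), 'shot': 2}
jig []
ledge_top [(array([277.6, 210.4]), 0.57)]
slot_mid [(array([266.9, 247.4]), 0.66)]
plate_grip [(array([429. , 158.6]), 0.76), (array([327.6, 145.7]), 0.71), (array([304.8, 173.8]), 0.7), (array([369.9, 155.1]), 0.57)]
wrist {'fov_y': 59.90759548934986, 'cx': 322.2536044538954, 'cy': 195.8396137173535, 'position': array([ 296.73224722, -555.81631556,  373.39776447])
[... 163 characters left out ...]

{'time_s': 0.75, 'joint_pos': array([-1.31742363e+00,  2.76387894e-01, -2.63256425e-02,  1.26801514e+00,
       -2.22314680e-05,  1.46740724e+00]), 'joint_velocities': array([-0.00099634,  0.00229887, -0.00028991, -0.00085861,  0.00059975,
       -0.00187644]), 'effort': array([ 4.09483664e-04, -4.45383310e+01,  2.95518458e+01,  5.73236066e-04,
       -4.18228728e-05, -1.43245522e-06]), 'tool_pos': array([ 218.27453909, -585.67767026,  231.35592184]), 'orientation': array([ 3.45643735e-05,  9.84132271e-01,  1.77436390e-01, -8.55014891e-06]), 'ft_force': array([ 0.05270191,  0.35124324, -0.2404244 ]), 'torque': array([-0.03656234, -0.01030703,  0.00341795]), 'finger_gap': 0.9993072635271003}
```

View pics/scene0.png

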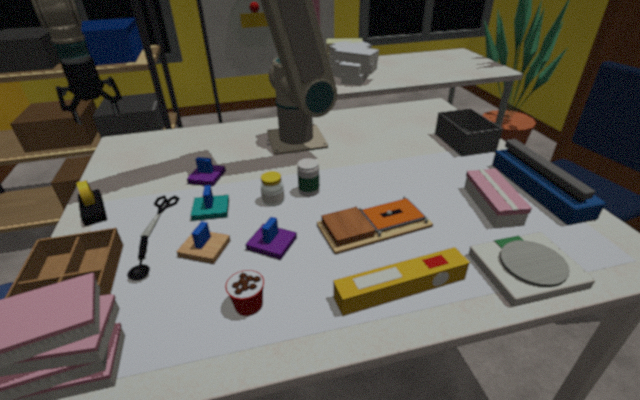

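View pics/side0.png

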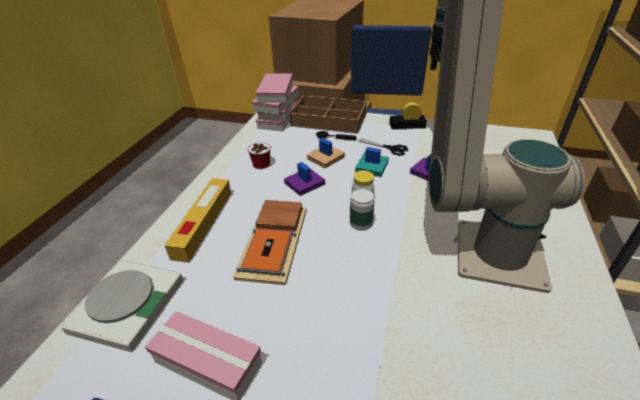

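Scene: the pale plate is at about (203,240), with look-alikes in purple and turquoise. The jig has its ledge at (348,225) and orange bed at (398,213). Side: plate at (327,150), jig ledge at (280,215), bed at (267,248).

Run:
```python
from h import *
a=snapshot("scene");b=snapshot("side");w=snapshot("wrist")
print("grip",tri(a,(200.4,237.6),b,(327.6,145.7)))
print("slot",tri(a,(390.6,213.4),b,(266.9,247.4)), at(a,(390.6,213.4),30),at(b,(266.9,247.4),30))
print("ledge",tri(a,(349.2,218.8),b,(277.6,210.4)),at(a,(349.2,218.8),39),at(b,(277.6,210.4),39))
for n,px in dict(jig=(364,228.3)).items(): print(n,at(a,px,0))
for n in("nut_cup","jar","canister","wrap_carton","spoon","scissors","gift_box"):
    for s in (a,b):
        print(n,[(np.round(at(s,d["pixel"],0)),round(d["p"],2)) for d in pinpoint(s,n)[:2]])
s=get_state();q=rot(s["orientation"]);print(q.as_matrix().round(3))
print("cam in tool",q.inv().apply(np.array(w["position"])-s["tool_pos"]).round(1),(q.inv()*rot(w["orientation"])).as_matrix().round(3))
for n,(s,c) in dict(scene=(a,(100,140,440,180)),side=(b,(220,120,200,170))).items():
    x,y,W,H=c; cv2.imwrite(f"pics/{n}c.png",cv2.resize(s["image"][y:y+H,x:x+W],None,fx=800/W if W>300 else 3,fy=800/W if W>300 else 3,interpolation=cv2.INTER_CUBIC))
```

```text
grip (array([ 551.93301622, -349.25798963,   41.30329727]), np.float64(10.286287716701187))
slot (array([577.31835481, 150.42342517,  27.06313326]), np.float64(2.3250382525336026)) [579.68673076 148.08508582  30.        ] [576.4383908 154.2718123  30.       ]
ledge (array([593.29639178,  27.23836805,  47.11164666]), np.float64(0.16145993500277875)) [583.23468639  30.56012859  39.        ] [597.53496676  18.2572023   39.        ]
jig [585.63561927  72.1226254    0.        ]
nut_cup [(array([532., 167.,   0.]), 0.58), (array([ 757., -247.,    0.]), 0.56)]
nut_cup [(array([ 765., -248.,    0.]), 0.59)]
jar [(array([ 404., -145.,    0.]), 0.79)]
jar [(array([ 393., -143.,    0.]), 0.84)]
canister [(array([340., -24.,   0.]), 0.67)]
canister [(array([372., -29.,   0.]), 0.57)]
wrap_carton [(array([806.,  82.,   0.]), 0.91)]
wrap_carton []
spoon [(array([ 554., -497.,    0.]), 0.56)]
spoon [(array([ 563., -498.,    0.]), 0.52)]
scissors [(array([ 367., -466.,    0.]), 0.89)]
scissors [(array([ 363., -455.,    0.]), 0.49), (array([588.,  69.,   0.]), 0.17)]
gift_box [(array([591., 449.,   0.]), 0.83)]
gift_box [(array([581., 470.,   0.]), 0.69)]
[[ 0.937  0.349 -0.   ]
 [ 0.349 -0.937  0.   ]
 [-0.    -0.    -1.   ]]
cam in tool [ 8.390e+01 -1.000e-01 -1.431e+02] [[-0.     0.947  0.322]
 [ 1.    -0.     0.001]
 [ 0.001  0.322 -0.947]]
```

View pics/scenec.png

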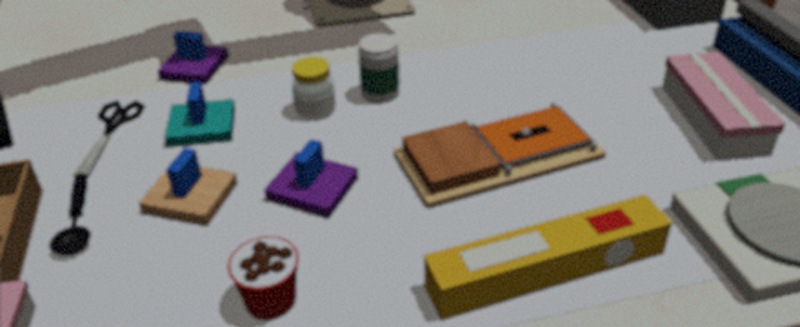

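move_arm([
  [-1,57,-15,0,0,0,0],
  [-1,114,-30,0,0,0,0],
  [-1,171,-45,0,0,0,0],
  [-1,228,-60,0,0,0,0],
  [-1,285,-75,0,0,0,0],
  [-1,340,-90,0,0,0,0],
  [-1,395,-105,0,0,0,0],
  [-1,395,-105,0,0,0,0],
  [-1,395,-105,0,0,0,0],
])

```text
time_s: 2.72
tool_pos: [551.5, -349.2, 231.1]
orientation: [-0.0, 0.984, 0.178, -0.0]
ft_force: [0.2, -0.6, -0.1]
finger_gap: 1.002
```

Run:
```python
from h import *
w=snapshot("wrist");s=get_state();print(s["tool_pos"],s["orientation"],s["time_s"])
cv2.imwrite("pics/w1.png",w["image"])
for d in pinpoint(w,"plate_grip"): print(d, at(w,d["pixel"],47))
for d in trace(w,"plate_grip"):
    print(d["p"],d["bbox"]); c,_=cv2.findContours(d["mask"].astype(np.uint8),0,2)
    c=max(c,key=cv2.contourArea); print(cv2.approxPolyDP(c,6,True)[:,0].tolist())
```

```text
[ 551.0394613  -349.75519278  231.1924362 ] [-1.43605256e-05  9.84189674e-01  1.77117385e-01 -3.42019072e-04] 2.775
{'pixel': [153.5, 73.6], 'p': 0.96} [ 580.46218839 -177.5702455    47.        ]
{'pixel': [251.5, 300.7], 'p': 0.75} [ 382.47944145 -327.83024182   47.        ]
{'pixel': [318.2, 163.3], 'p': 0.69} [ 555.08295163 -343.14448434   47.        ]
0.89 [96.1, 2.0, 142.9, 140.4]
[[176, 0], [159, 0], [95, 53], [164, 140], [236, 91]]
0.88 [218.5, 232.0, 92.9, 99.8]
[[235, 230], [219, 261], [232, 325], [246, 330], [258, 319], [279, 327], [310, 263]]
0.72 [255.2, 91.4, 128.4, 125.1]
[[322, 91], [256, 147], [318, 217], [382, 167]]
0.56 [210.8, 353.7, 48.5, 38.3]
[[211, 362], [233, 396], [261, 383], [226, 352]]
```

View pics/w1.png

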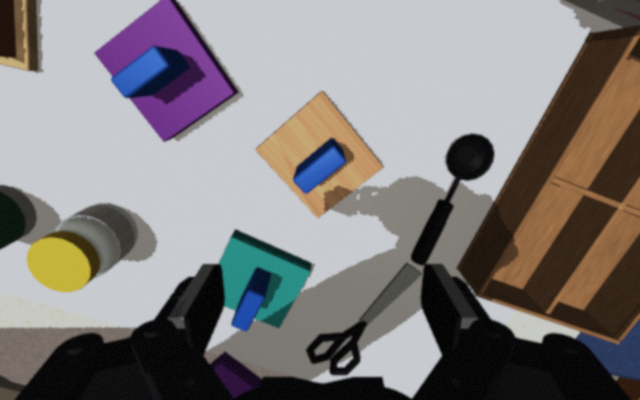

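The wrist view shows the pale plate centred at (319,155) with its blue handle running from (300,182) to (343,148). It is clear of the other things, and the spoon at (435,220) is closest.

Run:
```python
from h import *
w=snapshot("wrist");s=get_state();q=rot(s["orientation"])
hsv=cv2.cvtColor(w["image"],cv2.COLOR_BGR2HSV)
m=cv2.inRange(hsv,(5,60,80),(25,255,255)); m[:, :245]=0; m[:,395:]=0; m[:80]=0; m[225:]=0
c,_=cv2.findContours(m,0,2); c=max(c,key=cv2.contourArea); hull=cv2.convexHull(c)
ap=cv2.approxPolyDP(hull,8,True)[:,0].astype(float);print(ap.tolist())
P=np.array([at(w,p,22) for p in ap]);print(P.round(1)); 
top=np.array([at(w,p,22)[:2] for p in hull[:,0]],np.float32);print("rect",cv2.minAreaRect(top))
b=cv2.inRange(hsv,(100,120,60),(130,255,255)); b[:, :280]=0;b[:,360:]=0;b[:130]=0;b[205:]=0
c,_=cv2.findContours(b,0,2); c=max(c,key=cv2.contourArea)
print("blue",cv2.minAreaRect(c)); pts=np.array([at(w,p,72)[:2] for p in c[:,0]],np.float32);r=cv2.minAreaRect(pts);print("as z72",r)
print("edges",[(np.linalg.norm((P[(i+1)%len(P)]-P[i])).round(1),np.degrees(np.arctan2(*(P[(i+1)%len(P)]-P[i])[[1,0]])).round(1)) for i in range(len(P))])
ctr=P[:,:2].mean(0);print(ctr, "tool frame",q.inv().apply([ctr[0]-s["tool_pos"][0],ctr[1]-s["tool_pos"][1],47-s["tool_pos"][2]]))
print("tool y world",q.apply([0,1,0]),s["time_s"])
```

```text
[[322.0, 91.0], [381.0, 166.0], [317.0, 216.0], [256.0, 147.0]]
[[ 617.4 -324.6   22. ]
 [ 568.6 -408.3   22. ]
 [ 492.6 -365.    22. ]
 [ 542.4 -280.3   22. ]]
rect ((555.1195678710938, -344.4215087890625), (100.06717681884766, 90.02670288085938), 60.49683380126953)
blue ((317.14752197265625, 165.87704467773438), (26.375598907470703, 53.90353012084961), 50.19443130493164)
as z72 ((556.9910888671875, -342.1925048828125), (23.75405502319336, 48.961181640625), 60.59947204589844)
edges [(np.float64(96.9), np.float64(-120.3)), (np.float64(87.4), np.float64(150.3)), (np.float64(98.2), np.float64(59.5)), (np.float64(87.1), np.float64(-30.6))]
[ 555.25214249 -344.57868299] tool frame [  6.36331235  -3.73765691 184.3441858 ]
tool y world [ 3.47389186e-01 -9.37721039e-01 -7.99464003e-05] 2.925
```

move_arm([
  [-1,5,-3,10,0,0,-10],
  [-1,5,-3,20,0,0,-20],
  [-1,5,-3,30,0,0,-30],
  [-1,5,-3,40,0,0,-40],
  [-1,5,-3,50,0,0,-50],
  [-1,5,-3,60,0,0,-60],
  [-1,5,-3,60,0,0,-70],
  [-1,5,-3,60,0,0,-80],
  [-1,5,-3,60,0,0,-90],
  [-1,5,-3,60,0,0,-100],
  [-1,5,-3,60,0,0,-110],
  [-1,5,-3,60,0,0,-120],
  [-1,5,-3,60,0,0,-130],
  [-1,5,-3,60,0,0,-130],
  [-1,5,-3,60,0,0,-130],
])

```text
time_s: 4.8
tool_pos: [554.9, -345.3, 171.4]
orientation: [0.0, 0.257, 0.966, -0.0]
ft_force: [-0.0, -0.4, -0.4]
finger_gap: 1.001
```

```bash
cat >> h.py <<'E'
def plate(w,z=22,near=None):
    hsv=cv2.cvtColor(w["image"],cv2.COLOR_BGR2HSV)
    m=cv2.inRange(hsv,(5,60,80),(25,255,255)); out=[]
    for c in cv2.findContours(m,0,2)[0]:
        if cv2.contourArea(c)<1500: continue
        h=cv2.convexHull(c)[:,0]
        out.append((h.min(0),h.max(0),cv2.minAreaRect(np.array([at(w,p,z)[:2] for p in h],np.float32))))
    return out
E
python3 - <<'E'
from h import *
w=snapshot("wrist");s=get_state();q=rot(s["orientation"]);cv2.imwrite("pics/w2.png",w["image"])
print(s["tool_pos"],s["joint_pos"],s["time_s"]);Y=q.apply([0,1,0]);print("tool y deg",np.degrees(np.arctan2(Y[1],Y[0])))
for o in plate(w):
    c=o[2][0];print(o,q.inv().apply([c[0]-s["tool_pos"][0],c[1]-s["tool_pos"][1],0]))
E
```

```text
[ 555.04035615 -345.12017399  171.39039849] [-6.55137400e-01  3.60675169e-01 -3.99162289e-02  1.17011754e+00
  1.68128044e-06 -1.36547359e-01] 4.85
tool y deg 60.286979348159385
(array([  0, 289], dtype=int32), array([ 57, 361], dtype=int32), ((540.6458740234375, -688.5357666015625), (29.299877166748047, 87.85672760009766), 89.52323913574219)) [-1.57714137e+02 -3.05397644e+02  1.68151670e-02]
(array([  0, 235], dtype=int32), array([137, 340], dtype=int32), ((541.8871459960938, -623.5779418945312), (124.19359588623047, 77.82669067382812), 0.01870299130678177)) [-1.26595466e+02 -2.48365302e+02  1.35303584e-02]
(array([262, 123], dtype=int32), array([381, 223], dtype=int32), ((553.379638671875, -343.8285217285156), (99.93289947509766, 90.25496673583984), 60.32539749145508)) [ 2.08257977e+00  2.98679724e-01 -1.83839524e-04]
```

move_arm([
  [-1,2,0,40,0,0,0],
  [-1,2,0,80,0,0,0],
  [-1,2,0,115,0,0,0],
  [-1,2,0,135,0,0,0],
  [-1,2,0,140,0,0,0],
  [-1,2,0,140,0,0,0],
  [0.6,2,0,140,0,0,0],
  [0.8,2,0,140,0,0,0],
  [1,2,0,140,0,0,0],
  [1,2,0,140,0,0,0],
  [1,2,0,140,0,0,0],
  [1,2,0,140,0,0,0],
  [1,2,0,140,0,0,0],
], newtons=100)

```text
time_s: 6.48
tool_pos: [554.0, -344.1, 32.0]
orientation: [0.0, 0.255, 0.967, -0.0]
ft_force: [-1.6, -0.2, 5.3]
finger_gap: 0.225
```

move_arm([
  [1,0,0,-25,0,0,0],
  [1,0,0,-70,0,0,0],
  [1,0,0,-120,0,0,0],
  [1,10,35,-160,0,0,0],
  [1,23,80,-170,0,0,-5],
  [1,37,130,-170,0,0,-10],
  [1,51,180,-170,0,0,-15],
  [1,66,230,-170,0,0,-20],
  [1,80,280,-170,0,0,-25],
  [1,94,330,-170,0,0,-30],
  [1,108,380,-170,0,0,-35],
  [1,120,415,-170,0,0,-37],
  [1,123,430,-170,0,0,-37],
  [1,123,430,-170,0,0,-37],
  [1,123,430,-170,0,0,-37],
])

```text
time_s: 8.35
tool_pos: [658.2, 89.7, 200.6]
orientation: [-0.001, -0.064, 0.998, -0.0]
ft_force: [-0.0, -0.5, -3.3]
finger_gap: 0.221
```

Run:
```python
from h import *
w=snapshot("wrist");s=get_state();q=rot(s["orientation"]);cv2.imwrite("pics/w3.png",w["image"])
print(s["tool_pos"],s["joint_pos"],s["time_s"],s["finger_gap"],s["ft_force"]);Y=q.apply([0,1,0]);print("tool y deg",np.degrees(np.arctan2(Y[1],Y[0])))
for t,z in(("jig",0),("ledge_top",39),("slot_mid",30)):
    for d in pinpoint(w,t): print(t,d,at(w,d["pixel"],z))
for o in plate(w,39): print(o)
```

```text
[658.32683061  89.47630484 200.87514298] [ 3.81173196e-02  3.62301057e-01  2.61682675e-02  1.23576243e+00
 -6.05311817e-04 -8.99608089e-02] 8.4 0.2209734650588324 [-0.0919409   0.26933143 -4.56175645]
tool y deg 97.33837186083596
jig {'pixel': [314.6, 87.8], 'p': 0.78} [586.0877943   73.60477096   0.        ]
ledge_top {'pixel': [250.8, 89.0], 'p': 0.84} [592.81317432  21.25157012  39.        ]
slot_mid {'pixel': [404.4, 86.9], 'p': 0.67} [574.59537538 150.89871342  30.        ]
(array([327,  28], dtype=int32), array([500, 142], dtype=int32), ((574.8798217773438, 153.109130859375), (91.14330291748047, 138.22999572753906), 7.348011493682861))
(array([139,   8], dtype=int32), array([512, 337], dtype=int32), ((684.138427734375, 73.32587432861328), (316.3882751464844, 339.3236083984375), 7.2299885749816895))
```

View pics/w3.png

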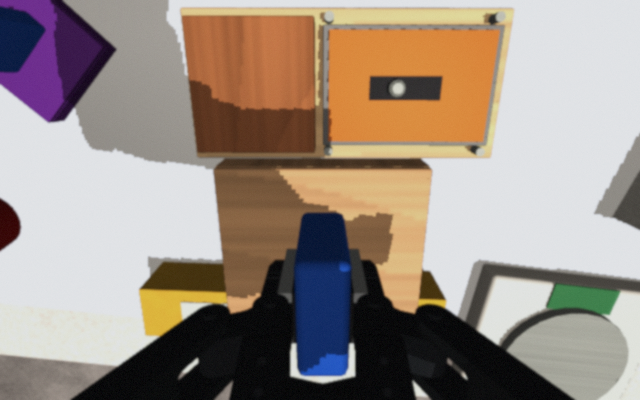

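The wrist view shows the ledge at about (250,90), the bed at (415,88), and the black slot from (370,88) to (441,88). The pin is at (397,88), left of the slot's middle. The held plate is square to the jig.

Run:
```python
from h import *
w=snapshot("wrist");s=get_state();q=rot(s["orientation"]);im=w["image"];hsv=cv2.cvtColor(im,cv2.COLOR_BGR2HSV)
m=cv2.inRange(hsv,(5,170,150),(18,255,255)); m[:,:326]=0;m[155:]=0
c=max(cv2.findContours(m,0,2)[0],key=cv2.contourArea);h=cv2.convexHull(c)[:,0]
r=cv2.minAreaRect(np.array([at(w,p,30)[:2] for p in h],np.float32));print("bed",r)
k=cv2.inRange(hsv,(0,0,0),(180,255,80));sub=np.zeros_like(k);sub[68:108,360:450]=k[68:108,360:450]
h=cv2.convexHull(cv2.findNonZero(sub))[:,0];r2=cv2.minAreaRect(np.array([at(w,p,30)[:2] for p in h],np.float32));print("slot",r2,h.min(0),h.max(0))
g=cv2.inRange(hsv,(0,0,110),(180,90,255));sub[:]=0;sub[78:98,375:435]=g[78:98,375:435];pp=cv2.findNonZero(sub)[:,0];print("pin px",pp.mean(0),pp.min(0),pp.max(0))
pin=at(w,pp.mean(0),38);print("pin",pin)
a=np.radians(97.35);ex=np.array([np.cos(a),np.sin(a)]);ey=np.array([-ex[1],ex[0]])
sl=np.array(r2[0]);o1=sl-78*ex;o2=np.array(r[0])-82*ex;print("origins from slot,bed",o1,o2)
for o in(o1,o2):
  print("ledge",o-52.5*ex,"pin jig",(pin[:2]-o)@ex,(pin[:2]-o)@ey)
# projected ledge corners overlay
o=(o1+o2)/2
for x0,x1,yy,z,col in((-105,0,55,39,(255,0,0)),(7,157,50,30,(0,255,0))):
    P=np.array([[*(o+x*ex+y*ey),z] for x,y in((x0,-yy),(x1,-yy),(x1,yy),(x0,yy))])
    cv2.polylines(im,[proj(w,P).round().astype(int)],True,col,1)
# predicted plate outline top (z=190) centred at TCP
t=np.array(s["tool_pos"])[:2]
P=np.array([[*(t+x*ex+y*ey),t0] for t0 in[s["tool_pos"][2]-10] for x,y in((-50,-45),(50,-45),(50,45),(-50,45))]);pr=proj(w,P);print(pr.round(1))
cv2.polylines(im,[pr.round().astype(int)],True,(255,0,255),1)
cv2.imwrite("pics/w4.png",im)
```

```text
bed ((574.610595703125, 155.25062561035156), (90.58494567871094, 138.93484497070312), 7.326547622680664)
slot ((575.046142578125, 151.39125061035156), (17.328414916992188, 60.05711364746094), 7.333486080169678) [370  76] [440  97]
pin px [396.97282609  87.14673913] [390  80] [404  94]
pin [576.34519183 143.26657577  38.        ]
origins from slot,bed [585.02469438  74.03216256] [585.10086811  73.92440484]
ledge [591.74102732  21.9635456 ] pin jig 69.77589658578907 -0.24898431236274948
ledge [591.81720105  21.85578788] pin jig 69.89251379735876 -0.18722194946603712
[[228.5 329. ]
 [415.  328.8]
 [432.2 165.2]
 [211.1 165.3]]
```

View pics/w4.png

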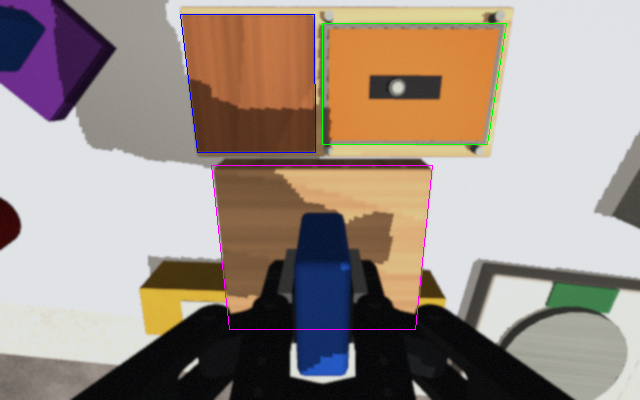

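move_arm([
  [1,20,-15,0,0,0,0],
  [1,45,-35,5,0,0,0],
  [1,65,-52,15,0,0,0],
  [1,74.5,-58.5,40,0,0,0],
  [1,74.5,-58.5,70,0,0,0],
  [1,74.5,-58.5,95,0,0,0],
  [1,74.5,-58.5,112,0,0,0],
  [1,74.5,-58.5,120,0,0,0],
  [1,74.5,-58.5,124,0,0,0],
  [1,74.5,-58.5,125,0,0,0],
  [1,74.5,-58.5,125,0,0,0],
])

```text
time_s: 9.98
tool_pos: [593.2, 23.3, 77.1]
orientation: [0.001, -0.065, 0.998, -0.0]
ft_force: [-0.1, -0.6, -4.1]
finger_gap: 0.225
```

```bash
cat > st.py <<'E'
from h import *
s=get_state();q=rot(s["orientation"]);Y=q.apply([0,1,0]);a=np.radians(97.34);ex=np.array([np.cos(a),np.sin(a)]);ey=np.array([-ex[1],ex[0]])
d=s["tool_pos"][:2]-np.array([585.05,73.98])
print("jig xy",d@ex,d@ey,"z",s["tool_pos"][2],"yaw",np.degrees(np.arctan2(Y[1],Y[0])),"tilt",q.apply([0,0,1]).round(4),"F",s["ft_force"].round(1),"Fjx",s["ft_force"][:2]@ex,"M",s["torque"].round(2),"t",s["time_s"],s["finger_gap"])
E
python3 st.py
```

```text
jig xy -51.28741082469361 -1.5743395871407673 z 77.07049928330089 yaw 97.44825926264701 tilt [ 1.4e-03 -1.0e-04 -1.0e+00] F [-0.1 -0.6 -4.1] Fjx -0.5694481184545254 M [0.05 0.07 0.04] t 9.975 0.22529401071480282
```

move_arm([
  [1,0.5,0,2,0,0,0],
  [1,1,0,4,0,0,0],
  [1,1,0,5,0,0,0],
  [1,1,0,5,0,0,0],
  [1,1,0,5.5,0,0,0],
  [1,1,0,5.5,0,0,0],
])

```text
time_s: 10.72
tool_pos: [591.6, 23.2, 71.0]
orientation: [0.0, -0.065, 0.998, -0.0]
ft_force: [-0.4, 0.2, -2.5]
finger_gap: 0.221
```

```bash
python3 st.py
```

```text
jig xy -51.22064827259155 0.042270481410518305 z 70.99762687305902 yaw 97.44144711282905 tilt [ 2.e-04 -0.e+00 -1.e+00] F [-0.4  0.2 -2.5] Fjx 0.20761842314341972 M [-0.01  0.03  0.02] t 10.725 0.22100618325397586
```

move_arm([
  [1,0,0,0.5,0,0,0],
  [1,0,0,1,0,0,0],
  [1,0,0,1,0,0,0],
  [1,0,0,1,0,0,0],
])

```text
time_s: 11.22
tool_pos: [591.6, 23.2, 71.0]
orientation: [0.0, -0.065, 0.998, -0.0]
ft_force: [-4.1, -0.0, 5.4]
finger_gap: 0.221
```

```bash
python3 st.py
python3 - <<'E'
from h import *
b=snapshot("side")["image"];w=snapshot("scene")["image"]
cv2.imwrite("pics/p5.png",np.vstack([cv2.resize(b[150:290,210:370],(640,560//2*1)),cv2.resize(w[160:260,290:450],(640,300))]))
E
```

```text
jig xy -51.20836112580672 0.026252171219738007 z 70.98694531697525 yaw 97.44562546059522 tilt [ 5.e-04 -1.e-04 -1.e+00] F [-4.1 -0.   5.4] Fjx 0.4739035305472408 M [ 0.03  0.71 -0.03] t 11.225 0.2210397655338084
```

View pics/p5.png

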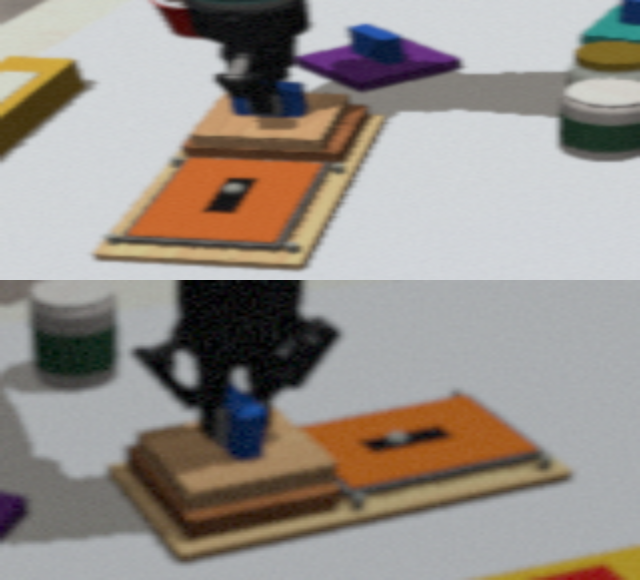

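Plate lies flat and square on the ledge with about 9 N of contact. Now I'll slide it.

move_arm([
  [1,0,5,0,0,0,0],
  [1,0,13,0,0,0,0],
  [1,0,22,0,0,0,0],
  [1,0,32,0,0,0,0],
  [1,0,42,0,0,0,0],
  [1,0,52,0,0,0,0],
  [1,0,62,0,0,0,0],
  [1,0,72,0,0,0,0],
  [1,0,82,0,0,0,0],
  [1,0,91,0,0,0,0],
  [1,0,99,0,0,0,0],
  [1,0,105,0,0,0,0],
  [1,0,109,0,0,0,0],
  [1,0,111,0,0,0,0],
  [1,0,111,0,0,0,0],
])

```text
time_s: 13.2
tool_pos: [577.1, 133.7, 69.8]
orientation: [0.0, -0.065, 0.998, 0.001]
ft_force: [1.7, -1.9, 1.6]
finger_gap: 0.221
```

```bash
python3 st.py
```

```text
jig xy 60.22935439964908 0.2276803708436285 z 69.77735324305573 yaw 97.451331869925 tilt [ 0.      0.0011 -1.    ] F [ 1.7 -1.9  1.6] Fjx -2.1525083568989296 M [-0.42 -0.15 -0.  ] t 13.2 0.22085464045038056
```

move_arm([
  [1,0,2,0.2,0,0,0],
  [1,0,4,0.2,0,0,0],
  [1,0,6,0.3,0,0,0],
  [1,0,7.5,0.3,0,0,0],
  [1,0,8.5,0.4,0,0,0],
  [1,0,9.5,0.6,0,0,0],
  [1,0,9.5,1.5,0,0,0],
  [1,0,9.5,2,0,0,0],
  [1,0,9.5,2,0,0,0],
])

```text
time_s: 14.32
tool_pos: [575.8, 142.6, 67.8]
orientation: [-0.0, -0.065, 0.998, 0.0]
ft_force: [0.8, 0.4, -3.2]
finger_gap: 0.223
```

```bash
python3 st.py
```

```text
jig xy 69.24898899882969 0.38844287121869536 z 67.77342752071361 yaw 97.43712745817919 tilt [-1.e-04  0.e+00 -1.e+00] F [ 0.8  0.4 -3.2] Fjx 0.31141860133980404 M [-0.    0.03  0.09] t 14.325 0.2232310599459991
```

move_arm([
  [1,0,0.3,1.5,0,0,0],
  [1,0,0.3,3,0,0,0],
  [1,0,0.3,4.5,0,0,0],
  [1,0,0.3,5.5,0,0,0],
  [1,0,0.3,6.5,0,0,0],
  [1,0,0.3,7.5,0,0,0],
  [1,0,0.3,8.5,0,0,0],
  [1,0,0.3,9.5,0,0,0],
  [1,0,0.3,10.5,0,0,0],
  [1,0,0.3,10.5,0,0,0],
])

```text
time_s: 15.58
tool_pos: [575.8, 143.0, 58.6]
orientation: [0.0, -0.065, 0.998, -0.0]
ft_force: [-5.5, -1.2, 7.4]
finger_gap: 0.221
```

```bash
python3 st.py
```

```text
jig xy 69.63339911493283 0.39235546338040456 z 58.61505180428427 yaw 97.44486884855564 tilt [ 2.e-04 -0.e+00 -1.e+00] F [-5.5 -1.2  7.4] Fjx -0.527237608697823 M [-0.18  1.01  0.01] t 15.575 0.2207122512341374
```

move_arm([
  [1,0,0,1,0,0,0],
  [1,0,0,2,0,0,0],
  [1,0,0,3,0,0,0],
  [1,0,0,3.5,0,0,0],
  [1,0,0,4,0,0,0],
  [1,0,0,4,0,0,0],
  [1,0,0,4,0,0,0],
])

```text
time_s: 16.45
tool_pos: [575.8, 143.0, 55.9]
orientation: [0.0, -0.065, 0.998, -0.0]
ft_force: [-8.2, -1.7, 15.7]
finger_gap: 0.221
```

```bash
python3 st.py
```

```text
jig xy 69.6357634394891 0.3872935519451029 z 55.88717892114431 yaw 97.44703930605019 tilt [ 4.e-04 -1.e-04 -1.e+00] F [-8.2 -1.7 15.7] Fjx -0.5875937716033172 M [-0.27  1.53 -0.03] t 16.45 0.22069175506323974
```

move_arm([
  [1,0,0,0.4,0,0,0],
  [1,0,0,0.8,0,0,0],
  [1,0,0,0.8,0,0,0],
  [1,0,0,0.8,0,0,0],
])

```text
time_s: 16.95
tool_pos: [575.8, 143.0, 55.9]
orientation: [0.0, -0.065, 0.998, -0.0]
ft_force: [-10.6, -1.5, 19.4]
finger_gap: 0.219
```

```bash
python3 st.py
python3 - <<'E'
from h import *
b=snapshot("side")["image"];w=snapshot("scene")["image"]
cv2.imwrite("pics/p6.png",np.vstack([cv2.resize(b[150:290,210:370],(640,280)),cv2.resize(w[160:260,290:450],(640,300))]))
E
```

```text
jig xy 69.62378159435139 0.34554724944938553 z 55.88236143566247 yaw 97.44601145444115 tilt [ 6.e-04 -2.e-04 -1.e+00] F [-10.6  -1.5  19.4] Fjx -0.09670029076967883 M [-0.32  1.89 -0.05] t 16.95 0.21924071534730508
```

View pics/p6.png

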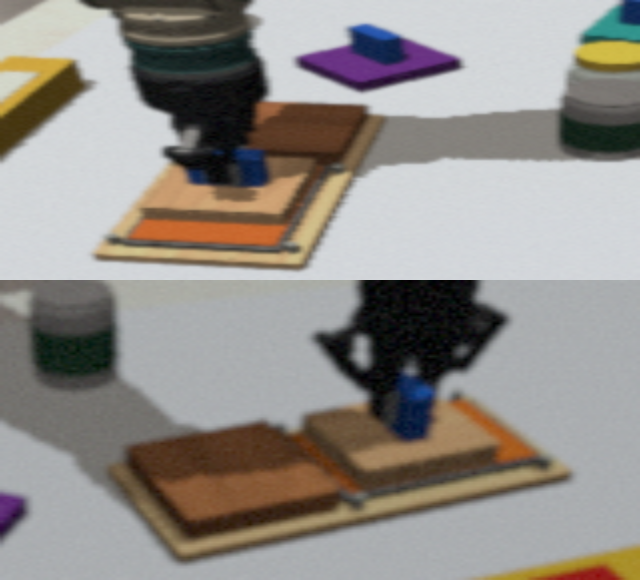

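The plate is flat and square on the bed. Its height stayed the same when the push rose from 16 to 19 N, so the bed is on its stop. Handing in.

```bash
python3 -c "
from cell import *
print(sign_off())"
```

```text
the job is handed in; nothing more can be done
None
```

I picked up the pale wooden press plate by its blue handle and set it flat and square on the ledge. I then slid it along the jig until the socket dropped onto the pin, about 70 mm along x in the jig's frame. I pressed the bed down to its stop and handed in at about 17 s, still gripping and pressing.

**Last checks:**
- **Bed:** the tool stopped 15.1 mm below its height on the ledge, as expected (9 mm step plus 6 mm bed travel). It stayed at 55.9 mm when the measured push rose from 15.7 to 19.4 N, so the bed is on its stop.
- **Squareness:** plate yaw was within about 0.1° of the jig, and tilt was negligible.
- **Side load:** pressing down also produced a side force of about 11 N and a moment of about 1.9 N m at the wrist. The plate showed no movement from it.
- **Bystanders:** I moved nothing else knowingly. The final pictures show only the jig area, so I did not re-check everything on the table.

No check failed. The networks' first triangulation of the handle was loose, with a 10 mm ray gap, so I replaced it with close wrist-camera measurements before grasping.

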